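# Press a chocolate mould shut in a ratchet clamp, then let it go

### The job

Press the two halves of the chocolate mould fully together with the bench clamp: close its scissor handles until the ratchet holds the halves firmly shut by itself, without over-squeezing and cracking the mould. Take the hand off and leave it locked for about two seconds so that the seam sets, then press the thumb-pad handle gently down to free the ratchet, let the clamp spring wide open with the mould still shut, and leave the other things on the table alone.

Things in the scene. Friction and masses are not known exactly. Their poses are not given: they have to be found in the camera images.
- clamp: Scissor clamp bolted to the bench on a fixed white base plate (200 x 150 x 12 mm). Origin: on the bench under the pivot; x points from pivot to jaws and mould, y left of x, z up. Two 10 mm thick steel handles point to -x, middle 65 mm above the bench. LEFT one (+y) swings about the pivot; RIGHT one (-y) is longer and only bends down. Base, jaws, mould lie beyond x = -45 mm, top 96 mm
- ring (a point): centre of the left handle's level finger ring (8 mm bar, 32 mm outer diameter, 65 mm above the bench), 146 mm from the pivot. Pushing its outer (+y) side with a shut gripper swings it 52 mm on a circle about the pivot towards the right handle and closes the clamp. Space outside it is free for 60 mm. A light spring opens the clamp again when the catch is free
- thumb (a point): centre of the top face of the right handle's solid round thumb pad (32 mm diameter, 9 mm thick, top 69.5 mm above the bench), 190 mm from the pivot, at clamp x -190, y -15 mm. This handle is a spring: pressed straight down 5 mm or more with 2 to 7 N it frees the teeth; hold it there 1 s: the clamp swings open slowly. Hard stop 13 mm down; it springs back up
- catch (a point): ratchet catch: upright blade on the right handle, 115 mm from the pivot (point at its top, 74 mm above the bench). It clicks behind each of 7 teeth under a bar on the left handle (at 0.06, 0.105, ... 0.33 rad) and stops it from opening; on letting go the handle slips back by up to one tooth (0.045 rad)
- pad: rubber nose (16 mm wide, 32 mm tall) of the moving jaw, 70 mm beyond the pivot, on a 3.2 N/mm spring; presses the mould's front half. Its origin is at the pivot. Slow push at the ring: 2 to 9 N idle or on teeth, to 11 N while the half slides, then climbs 0.75 N per mm once the halves meet. Stop at 17 N, let go: pad holds 8 to 30 N. Under 5 N at the pad is loose, over 36 N cracks the mould
- handle (a joint): angle of the left handle (rad): 0 = clamp wide open, grows as it closes, 0.36 = end stop. The mould rests on an adjusting screw set differently each time (8.6 mm range), so the angle where its halves meet is anywhere from about 0.085 to 0.20 rad and must be felt
- front (a joint): travel of the mould's front half on its dowels (m): 0 = fully apart, 0.005 = halves fully together; tight dowels (4 N) hold it where it is pushed. The mould is two clear upright plates 85 x 12 x 75 mm between the jaws
- brush: pastry brush, 210 mm long, wooden, lying on the bench right of the clamp; bystander
- bowl: white bowl, 100 mm across, 45 mm tall, left of the clamp; bystander
- scraper: steel scraper 100 x 80 x 13 mm with wooden grip, on the left; bystander

How it is judged:
By the outcome, as a careful person would: the job done as asked, in the order asked, and still so for the second after the job is handed in, with the robot touching nothing.
It also fails if it takes over 64 s, if anything falls off the work surface, if the arm or the gripper's body presses on something with over 40 N, if the wrist force passes 120 N, or if a joint passes its speed limit or range.

### The arm

A 7-joint arm with a two-finger parallel gripper is mounted at the origin on the work surface. World frame = base frame: x ahead of the robot, y to its left, z up, the work surface at z = 0. Lengths are in mm, angles in rad, forces in N, time in s.
With the tool pointing down it reaches from about 400 to 875 mm from the base axis. Payload 4.4 kg.
Tool frame: the origin (TCP) lies at the very end of the fingers, on their centre line; the grasp point (between the pads) lies 19 mm behind it; z points along the fingers, y is the direction in which the jaws open and shut (so a half turn about z gives the same grasp; the last joint's range is limited). The gripper opens to 85 mm and grips with 20 to 120 N. Pads are 22 mm wide; open, the fingers measure 114 mm over their backs; the gripper's body (76 mm by 85 mm) begins 54 mm behind the grasp point. The pads swing forward as they close: fully open they stand 13 mm farther back than shut.
Start: joints at [1.154, 0.628, 0.038, 1.517, -0.027, 0.996, -0.02], TCP at [223.4, -610.418, 231.313] pointing down, gripper open.
Joint ranges: [-3.06, 3.06], [-0.37, 2.12], [-1.25, 1.32], [0.18, 2.47], [-1.1, 4.24], [0.23, 1.98], [-2.94, 2.94]. Speed limits (rad/s): [2.57, 2.57, 3.14, 3.14, 3.14, 3.14, 3.14].

### API

Orientations are given as [roll, pitch, yaw] about the fixed x, y, z axes, in that order (R = Rz(yaw) Ry(pitch) Rx(roll)).
In Python, from cell import ctrl, eyes gives the robot as it stands.
- The arm moves only by the tool move_arm, never from a script. Its argument "increments" is a list of rows, each a list of 6 numbers: the shift along the tool's x, y, z in cm, then the turn, a rotation vector about the tool's x, y, z in degrees. In form: [[x, y, z, wx, wy, wz], ...]. A call has 1 to 20 rows; each row is the pose to reach, as a shift and turn from the pose commanded when the call began, along the tool's axes at that moment; what a row does not reach only later rows make up. A row lasts 1/10 s, in which the tool goes at most 50 mm and 8.59 degrees, less where a joint would pass 70% of its speed; a pose out of reach is approached as far as the arm can. A call with a gripper value outside its range is refused whole. "grip" is the opening, from -1 (shut) to 1 (fully open), set as the call begins (left out, the last holds). The fingers move at their own pace and stop on an object; the grip force is fixed at half the most. Time passes only in rows, so rows that repeat a pose let the fingers close. It gives the time, the measured TCP pose, the force and the opening at its end, in the units of the state.
- ctrl.read_state(): the state, without advancing time (a new reading comes with each control period).
- eyes.get_image(name): name is "scene" or "side" or "wrist"; returns the picture (384x512x3 uint8, red, green, blue); there is no depth.
- eyes.calibration(name): a dict with "fx", "fy", "cx", "cy" (pixels), "pose" (4x4, takes a point from camera to world coordinates); the wrist camera has in their place "tool_from_camera" (4x4, takes a point from camera to tool coordinates, whose origin is the TCP and whose axes are the flange's). Camera axes: x right, y up, looking along -z (the intrinsics and any distortion apply to the point x, -y, -z); pixel columns grow to the right and rows downward; lengths in mm; the calibration is good to about 2 mm. A picture is of the moment at which its call begins: read the wrist's pose just before it. calibration takes no time and is no camera call.
- ctrl.finish_job(): hands the job in, once; it reports no verdict.
The state is a dict: "clock": time; "qpos": joint angles; "qd": joint speeds; "tau": joint torques, N m; "eef_pos": TCP position; "tool_rot": TCP orientation; "force": force on the tool from outside, world axes, zero at the start; "torque": the same for the moment, N m; "width": finger opening in mm.
Only numpy, scipy, OpenCV 4.12 (cv2) and the standard library are available. Lean on these libraries where they do the work, as an engineer would, in place of code of your own. Each camera call takes 0.05 s, during which the arm holds its last target. There are 200 camera calls.

## Working session

There is one attempt and no reset: what is moved stays moved. The work goes in short steps, Python scripts to look and compute and a tool call to move; the robot and the scene stay as the last step left them, time stands still between calls to the robot, and variables do not carry over. Pictures are saved under pics/ and viewed, about 8 in all and at most 12, crops included, and the job is handed in when it is done.

Besides the shell and the picture viewer there is one more tool, called after "Call:" as name(argument=value, ...) on one line, values as JSON. move_arm: Moves the arm, as the interface text tells. Its arguments: {"type":"object","properties":{"increments":{"type":"array","items":{"type":"array","items":{"type":"number"}}},"grip":{"type":"number"}},"required":["increments"]}

```bash
mkdir -p pics; ls; python3 - <<'E'
from cell import ctrl,eyes
import cv2,numpy as np
s=ctrl.read_state();print(s)
a=[]
for n in("scene","side"):
    i=eyes.get_image(n);cv2.imwrite(f"pics/{n}0.png",i[:,:,::-1])
    c=eyes.calibration(n);print(n,c)
i=eyes.get_image("wrist");cv2.imwrite("pics/wrist0.png",i[:,:,::-1]);print(eyes.calibration("wrist"))
E
```

```text
pics
{'clock': 0.0, 'qpos': array([ 1.15420897,  0.62934436,  0.03844641,  1.51837219, -0.02701297,
        0.9963264 , -0.02000947]), 'qd': array([-2.09744341e-03, -6.51002673e-05,  8.06193687e-05,  1.46382036e-03,
        1.19528405e-03, -5.39130939e-04,  5.24234514e-04]), 'tau': array([-1.44388039e-03, -5.63405585e+01,  1.22609507e+00, -1.93451393e+01,
        1.11479365e-02,  1.04297628e-02,  1.14414600e-06]), 'eef_pos': array([ 223.1732305 , -609.80778864,  230.38899261]), 'tool_rot': array([-3.13966048e+00,  1.75118270e-05,  3.50767144e-01]), 'force': array([0.04781236, 0.18420171, 0.11869467]), 'torque': array([0.00865367, 0.01609731, 0.03073535]), 'width': 85.34333626737453}
scene {'fx': 410.5058076039495, 'fy': 410.5058076039495, 'cx': 248.70719251198088, 'cy': 200.36713796067608, 'pose': array([[-8.96909263e-01, -2.93971690e-01,  3.30354989e-01,
         8.84673629e+02],
       [ 4.42196526e-01, -5.89456829e-01,  6.76019881e-01,
         7.20840631e+02],
       [-4.00070264e-03,  7.52410322e-01,  6.58682550e-01,
         7.00745995e+02],
       [ 0.00000000e+00,  0.00000000
[... 271 characters left out ...]
e-01, -6.27587479e-01,  7.27981225e-01,
         9.10274990e+02],
       [-9.75210290e-04,  7.57583440e-01,  6.52737604e-01,
         8.04496205e+02],
       [ 0.00000000e+00,  0.00000000e+00,  0.00000000e+00,
         1.00000000e+00]])}
{'fx': 273.9694774575933, 'fy': 273.9694774575933, 'cx': 258.7840913997141, 'cy': 193.1087132894002, 'tool_from_camera': array([[-7.53667928e-05,  9.47435042e-01,  3.19948176e-01,
         8.13661015e+01],
       [ 9.99999837e-01, -1.09827810e-04,  5.60782994e-04,
        -5.32328082e-01],
       [ 5.66444666e-04,  3.19948166e-01, -9.47434879e-01,
        -1.43081037e+02],
       [ 0.00000000e+00,  0.00000000e+00,  0.00000000e+00,
         1.00000000e+00]])}
```

View pics/scene0.png

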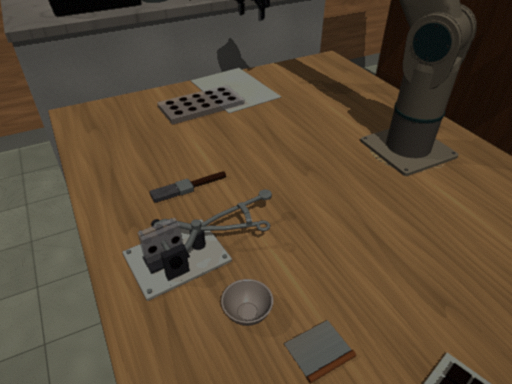

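View pics/side0.png

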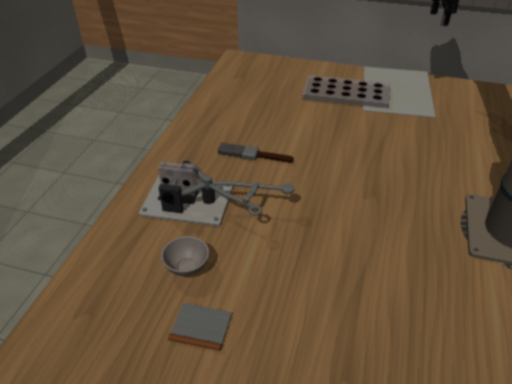

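Scene: thumb pad at about (265,196), ring at (262,227), base plate around (177,260). Side: thumb at (287,189), ring at (255,210). I'll zoom in on both views and cast rays.

```bash
cat > h.py <<'E'
from cell import ctrl,eyes
import numpy as np,cv2
from scipy.spatial.transform import Rotation as R
def T(n,s=None):
    c=eyes.calibration(n)
    if n!="wrist": return c,c["pose"]
    M=np.eye(4);M[:3,:3]=R.from_euler("xyz",s["tool_rot"]).as_matrix();M[:3,3]=s["eef_pos"]
    return c,M@c["tool_from_camera"]
def cast(n,u,v,z,s=None):
    c,M=T(n,s);d=M[:3,:3]@[(u-c["cx"])/c["fx"],-(v-c["cy"])/c["fy"],-1]
    return M[:3,3]+d*(z-M[2,3])/d[2]
def proj(n,p,s=None):
    c,M=T(n,s);q=np.linalg.inv(M)@np.r_[p,1]
    return np.array([c["cx"]+c["fx"]*q[0]/-q[2],c["cy"]+c["fy"]*q[1]/q[2]])
E
python3 - <<'E'
from h import *
for n,t,r in(("scene",(265,196),(262,227)),("side",(287,189),(255,210))):
    print(n,cast(n,*t,69.5),cast(n,*r,65))
a=cv2.imread("pics/scene0.png")[170:310,110:290];b=cv2.imread("pics/side0.png")[140:240,130:310]
cv2.imwrite("pics/z.png",np.hstack([cv2.resize(a,None,fx=2.2,fy=2.2,interpolation=2)[:308],cv2.resize(cv2.copyMakeBorder(b,0,40,0,0,0),None,fx=2.2,fy=2.2,interpolation=2)[:308]]))
E
```

```text
scene [526.70298831  76.10983296  69.5       ] [578.91815941 160.71379212  65.        ]
side [522.22774038  74.05778808  69.5       ] [575.420796   158.25132897  65.        ]
```

View pics/z.png

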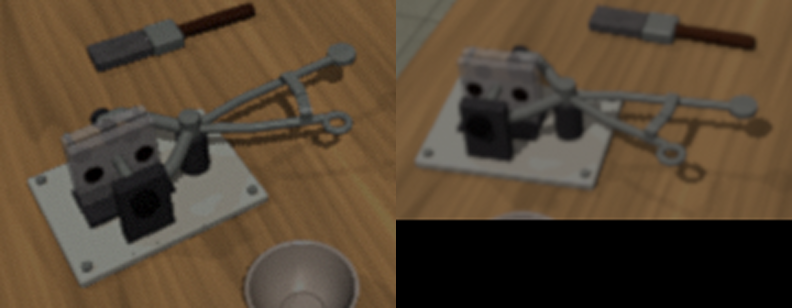

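```bash
python3 - <<'E'
from h import *
for n,L in(("scene",dict(piv=(196,224,85),bowl=(247,290,45),scr=(320,348,10))),("side",dict(piv=(207,181,85),bowl=(186,247,45),scr=(201,326,10)))):
    for k,v in L.items(): print(n,k,cast(n,*v).round(1))
E
```

```text
scene piv [710.6 107.4  85. ]
scene bowl [675.6 283.3  45. ]
scene scr [602.1 433.2  10. ]
side piv [703.9 115.1  85. ]
side bowl [689.9 287.2  45. ]
side scr [601.4 437.5  10. ]
```

Call:
move_arm(increments=[[2, -2.2, 0, 0, 0, 2], [5, -5.5, 0.5, 0, 0, 6], [9, -10, 1, 0, 0, 12], [12.5, -13.5, 1, 0, 0, 18], [16, -17.5, 1, 0, 0, 24], [19, -21, 1, 0, 0, 30], [22.5, -25, 1, 0, 0, 31.5], [26, -29, 1, 0, 0, 31.5], [29, -32.5, 1, 0, 0, 31.5], [32.5, -36, 1, 0, 0, 31.5], [36, -40, 1, 0, 0, 31.5], [39, -43.5, 1, 0, 0, 31.5], [42.5, -47, 1.5, 0, 0, 31.5], [46, -51, 1.5, 0, 0, 31.5], [49, -55, 2, 0, 0, 31.5], [52.5, -58.5, 2, 0, 0, 31.5], [56, -62.5, 2, 0, 0, 31.5], [58.5, -65.5, 2, 0, 0, 31.5], [60, -67, 2, 0, 0, 31.5], [60.5, -67.3, 2, 0, 0, 31.5]], grip=-1)

```text
clock: 2.15
eef_pos: [560.3, 234.5, 210.6]
tool_rot: [-3.139, 0.001, -0.193]
force: [-0.0, -0.3, -0.5]
width: 0.1
```

```bash
python3 - <<'E'
from h import *
s=ctrl.read_state();i=eyes.get_image("wrist");cv2.imwrite("pics/w1.png",cv2.resize(i[:,:,::-1],(800,600),interpolation=2))
np.save("s1.npy",s,allow_pickle=True);print(s["eef_pos"],s["tool_rot"],s["force"])
E
```

```text
[560.25915517 234.48485678 210.63173736] [-3.13943798e+00  5.16145792e-04 -1.93016003e-01] [-0.00699859 -0.28902719 -0.46405402]
```

View pics/w1.png

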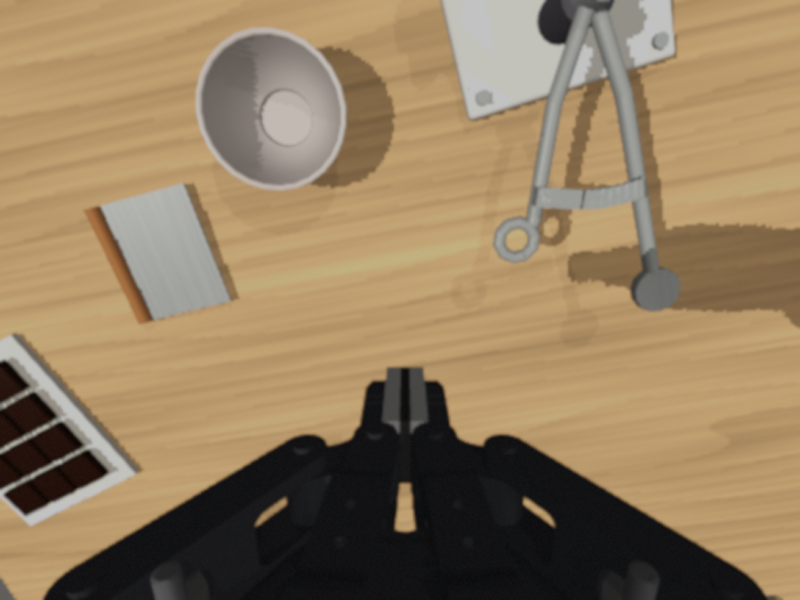

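Wrist view: ring centre at (516,240), thumb pad (656,288), catch bar at y≈195 and shut fingertips near (405,370) at 800x600 scale.

```bash
python3 - <<'E'
from h import *
from scipy.optimize import least_squares
s=np.load("s1.npy",allow_pickle=True).item();k=.64
ring=cast("wrist",516*k,240*k,65,s);th=cast("wrist",656*k,288*k,69.5,s)
bolt=cast("wrist",484*k,98*k,12,s);bolt2=cast("wrist",660*k,41*k,12,s)
print(ring,th,bolt,bolt2, np.linalg.norm(ring-th))
ring=(ring+[577.2,159.5,65])/2 if 0 else ring
# clamp yaw from plate edge bolts (along clamp y)
d=(bolt-bolt2);print("yaw",np.arctan2(-d[0],d[1]))
for y in(.04,.06,.08,.1,.12,.14,.16):
    Rz=np.array([[np.cos(y),-np.sin(y)],[np.sin(y),np.cos(y)]])
    p=th[:2]-Rz@[-190,-15];print(y,p.round(1),"ringdist",np.linalg.norm(ring[:2]-p).round(1),(Rz.T@(ring[:2]-p)).round(1),(proj("wrist",[*p,85],s)/k).round(0),proj("scene",[*p,85]).round(0),proj("side",[*p,85]).round(0))
E
```

```text
[573.12776881 155.20407739  65.        ] [522.27628262  64.81738292  69.5       ] [668.71119316 154.95859569  12.        ] [681.02033846  29.70112383  12.        ] 103.80692744754032
yaw 0.09795622906582684
0.04 [711.5  87.4] ringdist 154.1 [-135.6   73.3] [626. -36.] [192. 218.] [208. 173.]
0.06 [711.   91.2] ringdist 152.0 [-133.8   72.2] [618. -33.] [193. 219.] [208. 174.]
0.08 [710.5  95. ] ringdist 150.0 [-132.1   71. ] [611. -30.] [194. 220.] [207. 175.]
0.1 [709.8  98.7] ringdist 147.9 [-130.4   69.9] [604. -27.] [195. 221.] [207. 176.]
0.12 [709.1 102.5] ringdist 145.9 [-128.7   68.6] [597. -24.] [196. 222.] [207. 177.]
0.14 [708.3 106.2] ringdist 143.8 [-127.    67.4] [590. -21.] [197. 223.] [207. 178.]
0.16 [707.5 109.9] ringdist 141.8 [-125.4   66.1] [583. -17.] [198. 224.] [206. 179.]
```

Call:
move_arm(increments=[[1.5, 0, 3, 0, 0, 2], [3, 0, 6.5, 0, 0, 3.5], [3.5, 0, 10, 0, 0, 3.5], [3.5, 0.5, 13, 0, 0, 3.5], [3.5, 2, 15.5, 0, 0, 3.5], [3.5, 3, 16, 0, 0, 3.5], [3.5, 3.4, 16, 0, 0, 3.5], [3.5, 3.4, 16, 0, 0, 3.5]])

```text
clock: 3.0
eef_pos: [588.9, 187.8, 52.8]
tool_rot: [-3.141, -0.002, -0.262]
force: [0.3, 0.1, 0.4]
width: 0.3
```

```bash
python3 - <<'E'
from h import *
s=ctrl.read_state();i=eyes.get_image("wrist");cv2.imwrite("pics/w2.png",i[:,:,::-1])
np.save("s2.npy",s,allow_pickle=True);print(s["clock"],s["eef_pos"],s["tool_rot"],s["force"])
E
```

```text
3.0 [588.91334851 187.8319365   52.80250239] [-3.14113316e+00 -1.93604128e-03 -2.62282097e-01] [0.26324155 0.1467116  0.37331834]
```

View pics/w2.png

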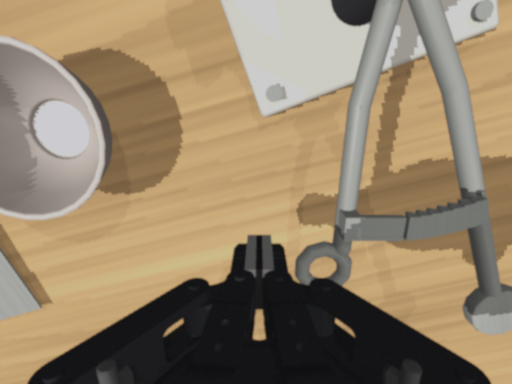

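Ring centre at (323,265), outer edge ~x=296. The gripper is at x 233–287, so it's just clear. Thumb pad at about (492,308).

```bash
python3 - <<'E'
from h import *
s=np.load("s2.npy",allow_pickle=True).item()
M=R.from_euler("xyz",s["tool_rot"]).as_matrix()
for p in((323,265,65),(296,265,65),(492,306,69.5),(276,93,12),(483,10,12)):
    w=cast("wrist",*p,s);print(w.round(1),(M.T@(w-s["eef_pos"])).round(1))
E
```

```text
[574.9 154.7  65. ] [ -5.   35.6 -12.2]
[578.7 169.2  65. ] [ -5.   20.7 -12.2]
[526.9  68.   69.5] [-28.8 131.8 -16.8]
[669.  155.1  12. ] [85.7 10.9 41. ]
[681.7  28.6  12. ] [130.8 129.7  41. ]
```

Call:
move_arm(increments=[[-0.2, 0.2, 0, 0, 0, 0], [-0.4, 0.4, 0, 0, 0, 0], [-0.5, 0.5, 0, 0, 0, 0], [-0.5, 0.6, 0, 0, 0, 0], [-0.5, 0.7, 0, 0, 0, 0], [-0.5, 0.8, 0, 0, 0, 0], [-0.5, 0.9, 0, 0, 0, 0], [-0.5, 1.0, 0, 0, 0, 0]])

```text
clock: 3.85
eef_pos: [580.5, 182.0, 51.4]
tool_rot: [-3.14, 0.0, -0.259]
force: [-0.7, 2.8, 0.5]
width: -0.3
```

Call:
move_arm(increments=[[0, 0.1, 0, 0, 0, 0], [0, 0.2, 0, 0, 0, 0], [0, 0.3, 0, 0, 0, 0], [0, 0.4, 0, 0, 0, 0], [0, 0.5, 0, 0, 0, 0]])

```text
clock: 4.35
eef_pos: [579.0, 179.0, 51.4]
tool_rot: [-3.138, 0.001, -0.258]
force: [-0.8, 8.0, -0.3]
width: 0.1
```

Call:
move_arm(increments=[[0, 0.1, 0, 0, 0, 0], [0, 0.2, 0, 0, 0, 0], [0, 0.3, 0, 0, 0, 0], [0, 0.4, 0, 0, 0, 0], [0, 0.5, 0, 0, 0, 0]])

```text
clock: 4.85
eef_pos: [577.2, 174.4, 51.4]
tool_rot: [-3.138, 0.001, -0.258]
force: [-0.8, 9.5, -0.4]
width: -0.1
```

Call:
move_arm(increments=[[0, 0.1, 0, 0, 0, 0], [0, 0.2, 0, 0, 0, 0], [0, 0.3, 0, 0, 0, 0]])

```text
clock: 5.15
eef_pos: [576.5, 173.0, 51.4]
tool_rot: [-3.137, 0.001, -0.257]
force: [-0.7, 11.9, -0.0]
width: -0.3
```

Call:
move_arm(increments=[[0, 0, 0, 0, 0, 0], [0, 0, 0, 0, 0, 0], [0, 0, 0, 0, 0, 0]])

```text
clock: 5.45
eef_pos: [576.5, 172.9, 51.4]
tool_rot: [-3.137, 0.002, -0.257]
force: [-1.2, 10.0, -0.5]
width: 0.1
```

Call:
move_arm(increments=[[0, 0.05, 0, 0, 0, 0], [0, 0.1, 0, 0, 0, 0], [0, 0.15, 0, 0, 0, 0], [0, 0.2, 0, 0, 0, 0]])

```text
clock: 5.85
eef_pos: [576.0, 171.9, 51.5]
tool_rot: [-3.136, 0.002, -0.257]
force: [-0.6, 11.4, 0.3]
width: -0.0
```

Call:
move_arm(increments=[[0, 0.05, 0, 0, 0, 0], [0, 0.1, 0, 0, 0, 0], [0, 0.15, 0, 0, 0, 0], [0, 0.2, 0, 0, 0, 0]])

```text
clock: 6.25
eef_pos: [575.0, 168.2, 51.3]
tool_rot: [-3.138, 0.002, -0.257]
force: [-2.2, 10.9, 1.6]
width: -0.3
```

Call:
move_arm(increments=[[0, 0.05, 0, 0, 0, 0], [0, 0.1, 0, 0, 0, 0], [0, 0.15, 0, 0, 0, 0], [0, 0.2, 0, 0, 0, 0]])

```text
clock: 6.65
eef_pos: [574.6, 167.2, 51.3]
tool_rot: [-3.137, 0.002, -0.257]
force: [-1.9, 11.6, -0.5]
width: 0.1
```

Call:
move_arm(increments=[[0, 0.05, 0, 0, 0, 0], [0, 0.1, 0, 0, 0, 0], [0, 0.15, 0, 0, 0, 0], [0, 0.2, 0, 0, 0, 0]])

```text
clock: 7.05
eef_pos: [574.1, 166.2, 51.4]
tool_rot: [-3.136, 0.002, -0.257]
force: [-1.9, 11.7, -0.1]
width: 0.2
```

Call:
move_arm(increments=[[0, 0.05, 0, 0, 0, 0], [0, 0.1, 0, 0, 0, 0], [0, 0.15, 0, 0, 0, 0], [0, 0.2, 0, 0, 0, 0]])

```text
clock: 7.45
eef_pos: [573.8, 165.4, 51.4]
tool_rot: [-3.134, 0.002, -0.256]
force: [-1.4, 14.6, 0.2]
width: -0.1
```

Call:
move_arm(increments=[[0, 0.05, 0, 0, 0, 0], [0, 0.1, 0, 0, 0, 0], [0, 0.15, 0, 0, 0, 0], [0, 0.2, 0, 0, 0, 0]])

```text
clock: 7.85
eef_pos: [572.7, 162.5, 51.3]
tool_rot: [-3.136, 0.003, -0.256]
force: [-2.4, 13.2, 0.0]
width: -0.1
```

Call:
move_arm(increments=[[0, 0.05, 0, 0, 0, 0], [0, 0.1, 0, 0, 0, 0], [0, 0.15, 0, 0, 0, 0], [0, 0.15, 0, 0, 0, 0]])

```text
clock: 8.25
eef_pos: [572.6, 162.1, 51.4]
tool_rot: [-3.135, 0.003, -0.256]
force: [-1.7, 14.0, -0.1]
width: -0.3
```

Call:
move_arm(increments=[[0, 0.05, 0, 0, 0, 0], [0, 0.1, 0, 0, 0, 0], [0, 0.15, 0, 0, 0, 0], [0, 0.15, 0, 0, 0, 0]])

```text
clock: 8.65
eef_pos: [572.4, 161.5, 51.4]
tool_rot: [-3.134, 0.002, -0.255]
force: [-1.8, 15.8, 0.3]
width: 0.4
```

Call:
move_arm(increments=[[0, 0.05, 0, 0, 0, 0], [0, 0.1, 0, 0, 0, 0], [0, 0.1, 0, 0, 0, 0]])

```text
clock: 8.95
eef_pos: [572.2, 161.1, 51.4]
tool_rot: [-3.133, 0.002, -0.255]
force: [-1.7, 17.1, -0.9]
width: 0.4
```

Call:
move_arm(increments=[[0, 0.05, 0, 0, 0, 0], [0, 0.05, 0, 0, 0, 0], [0, 0.05, 0, 0, 0, 0]])

```text
clock: 9.25
eef_pos: [572.1, 160.8, 51.4]
tool_rot: [-3.133, 0.002, -0.255]
force: [-2.0, 17.0, -1.3]
width: -0.3
```

Call:
move_arm(increments=[[0, 0.05, 0, 0, 0, 0], [0, 0.1, 0, 0, 0, 0], [0, 0.1, 0, 0, 0, 0]])

```text
clock: 9.55
eef_pos: [571.9, 160.4, 51.5]
tool_rot: [-3.132, 0.002, -0.254]
force: [-1.6, 17.3, -1.0]
width: -0.1
```

Call:
move_arm(increments=[[0, 0.05, 0, 0, 0, 0], [0, 0.1, 0, 0, 0, 0], [0, 0.1, 0, 0, 0, 0]])

```text
clock: 9.85
eef_pos: [571.8, 160.0, 51.5]
tool_rot: [-3.131, 0.002, -0.254]
force: [-1.5, 18.2, -2.0]
width: 0.2
```

Call:
move_arm(increments=[[0, 0.05, 0, 0, 0, 0], [0, 0.1, 0, 0, 0, 0], [0, 0.1, 0, 0, 0, 0]])

```text
clock: 10.15
eef_pos: [571.6, 159.5, 51.5]
tool_rot: [-3.131, 0.002, -0.254]
force: [-1.4, 19.3, -1.6]
width: -0.3
```

Call:
move_arm(increments=[[0, 0.05, 0, 0, 0, 0], [0, 0.1, 0, 0, 0, 0], [0, 0.1, 0, 0, 0, 0]])

```text
clock: 10.45
eef_pos: [571.4, 159.0, 51.5]
tool_rot: [-3.13, 0.002, -0.253]
force: [-0.5, 19.4, -2.6]
width: -0.0
```

Call:
move_arm(increments=[[0, 0.05, 0, 0, 0, 0], [0, 0.1, 0, 0, 0, 0], [0, 0.1, 0, 0, 0, 0]])

```text
clock: 10.75
eef_pos: [570.6, 156.5, 51.4]
tool_rot: [-3.132, 0.003, -0.254]
force: [-2.2, 18.2, -1.4]
width: 0.0
```

Call:
move_arm(increments=[[0, -0.2, 0, 0, 0, 0], [0, -0.4, 0, 0, 0, 0], [0, -0.6, 0, 0, 0, 0], [0, -0.8, 0, 0, 0, 0], [0, -1.2, 0, 0, 0, 0], [0, -1.8, 0, 0, 0, 0], [0, -2.5, 0, 0, 0, 0], [0, -3.2, 0, 0, 0, 0], [0, -3.5, 0, 0, 0, 0], [0, -3.5, -2, 0, 0, 0], [0, -3.5, -5, 0, 0, 0], [0, -3.5, -8, 0, 0, 0], [0, -3.5, -9, 0, 0, 0], [0, -3.5, -9, 0, 0, 0]])

```text
clock: 12.15
eef_pos: [581.7, 181.7, 142.8]
tool_rot: [-3.14, -0.003, -0.26]
force: [-0.7, -0.6, -0.1]
width: 0.2
```

```bash
python3 - <<'E'
from h import *
s=ctrl.read_state();i=eyes.get_image("wrist")
np.save("s3.npy",s,allow_pickle=True);print(s["clock"],s["eef_pos"],s["tool_rot"],s["force"])
j=eyes.get_image("scene")[210:290,115:215]
a=cv2.resize(i,(500,375));b=cv2.resize(j,(300,240),interpolation=2)
cv2.imwrite("pics/w3.png",i[:,:,::-1]);o=np.zeros((384,812,3),np.uint8)[:, :800];o[:,:512]=i;o[:230,512:800]=cv2.resize(j,(288,230),interpolation=2)
cv2.imwrite("pics/c3.png",o[:,:,::-1])
E
```

```text
12.15 [581.67367111 181.69210161 142.78584954] [-3.13986208e+00 -2.79266990e-03 -2.60061571e-01] [-0.71349919 -0.64310178 -0.1016906 ]
```

View pics/c3.png

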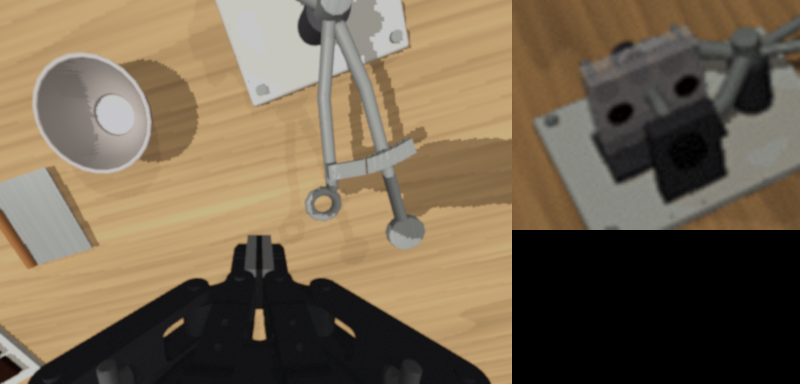

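Clamp stays shut by itself: ring at (323,203), thumb (406,232), pivot ≈(334,5).

```bash
python3 - <<'E'
from h import *
s=np.load("s3.npy",allow_pickle=True).item()
M=R.from_euler("xyz",s["tool_rot"]).as_matrix()
g=cv2.cvtColor(cv2.imread("pics/w3.png"),cv2.COLOR_BGR2HSV)
r=g[205:260,380:435];m=((r[...,1]<60)).astype(np.uint8)
n,l,st,c=cv2.connectedComponentsWithStats(m);k=1+st[1:,4].argmax();print(st[k],c[k]+[380,205])
for p in((323,203,65),(406,232,69.5),(406.5,233,69.5),(334,5,80),(262,89,12),(396,36,12)):
    w=cast("wrist",*p,s);print(w.round(1),(M.T@(w-s["eef_pos"])).round(1))
piv=np.array([711,102.])
for q in((574.5,155),cast("wrist",323,203,65,s)[:2]):
    d=q-piv;print(np.arctan2(d[1],d[0])%6.283,np.linalg.norm(d))
E
```

```text
[   6    0   39   44 1146] [404.26439791 229.21553229]
[565.4 128.9  65. ] [-2.4 55.3 77.7]
[522.1  64.5  69.5] [-27.7 128.7  73. ]
[521.   64.1  69.5] [-28.6 129.3  73. ]
[704.3  99.   80. ] [139.6  48.5  63.1]
[669.7 155.4  12. ] [ 91.4   3.  131. ]
[681.6  29.8  12. ] [135.3 121.3 131. ]
2.7712317749112656 146.42831010429643
2.958793571942895 148.0685497536054
```

Call:
move_arm(increments=[[-0.5, 2, 0, 0, 0, 0], [-1, 5, 0, 0, 0, 0], [-2, 9, 0, 0, 0, 0], [-2.7, 12, 0, 0, 0, 0], [-2.75, 12.85, 0, 0, 0, 0], [-2.75, 12.85, 1, 0, 0, 0], [-2.75, 12.85, 3, 0, 0, 0], [-2.75, 12.85, 4.5, 0, 0, 0], [-2.75, 12.85, 5.5, 0, 0, 0], [-2.75, 12.85, 5.5, 0, 0, 0], [-2.75, 12.85, 5.5, 0, 0, 0]])

```text
clock: 13.35
eef_pos: [521.2, 65.0, 85.9]
tool_rot: [-3.142, 0.0, -0.259]
force: [0.9, 0.3, 0.5]
width: 0.2
```

```bash
python3 - <<'E'
from h import *
s=ctrl.read_state();np.save("s4.npy",s,allow_pickle=True);print(s["clock"],s["eef_pos"],s["tool_rot"],s["force"])
i=eyes.get_image("wrist");j=eyes.get_image("side")
o=np.zeros((384,800,3),np.uint8);o[:,:512]=i;o[:288,512:800]=cv2.resize(j[150:230,240:320],(288,288),interpolation=2)
cv2.imwrite("pics/c4.png",o[:,:,::-1])
E
```

```text
13.35 [521.17621102  64.9604209   85.88846049] [-3.14151860e+00  3.98970162e-04 -2.59165820e-01] [0.8628324  0.26984031 0.47851568]
```

View pics/c4.png

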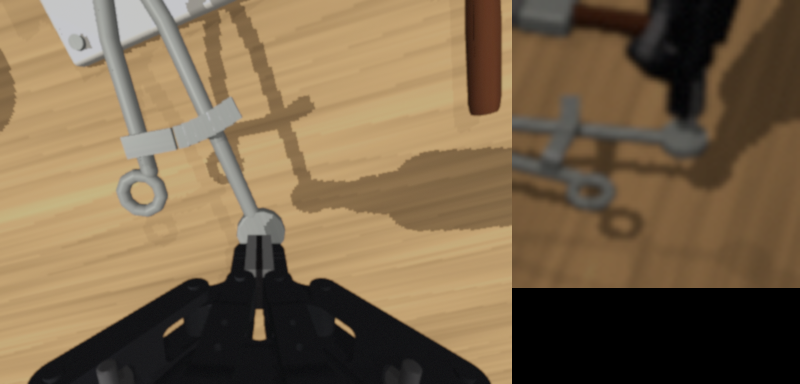

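Thumb pad centre ~(260.5,231), radius 23.5 px, directly ahead of the tip; ring (142,193), clamp still locked.

```bash
python3 - <<'E'
from h import *
s=np.load("s4.npy",allow_pickle=True).item();M=R.from_euler("xyz",s["tool_rot"]).as_matrix()
w=cast("wrist",260.5,231,69.5,s);print(w,M.T@(w-s["eef_pos"]))
E
```

```text
[522.37043091  63.43677109  69.5       ] [ 1.55134853  1.16793178 16.38775641]
```

Call:
move_arm(increments=[[0.1, 0.1, 0.3, 0, 0, 0], [0.1, 0.1, 0.6, 0, 0, 0], [0.1, 0.1, 0.9, 0, 0, 0], [0.1, 0.1, 1.2, 0, 0, 0], [0.1, 0.1, 1.4, 0, 0, 0], [0.1, 0.1, 1.5, 0, 0, 0], [0.1, 0.1, 1.6, 0, 0, 0], [0.1, 0.1, 1.7, 0, 0, 0], [0.1, 0.1, 1.8, 0, 0, 0]])

```text
clock: 14.35
eef_pos: [521.8, 63.0, 68.7]
tool_rot: [-3.141, -0.0, -0.26]
force: [-1.3, -0.1, 3.0]
width: 0.0
```

Call:
move_arm(increments=[[0, 0, 0.1, 0, 0, 0], [0, 0, 0.2, 0, 0, 0], [0, 0, 0.2, 0, 0, 0]])

```text
clock: 14.65
eef_pos: [521.8, 63.0, 66.3]
tool_rot: [-3.142, -0.0, -0.26]
force: [0.6, 0.8, 0.9]
width: 0.1
```

Call:
move_arm(increments=[[0, 0, 0.1, 0, 0, 0], [0, 0, 0.2, 0, 0, 0], [0, 0, 0.3, 0, 0, 0], [0, 0, 0.4, 0, 0, 0], [0, 0, 0.4, 0, 0, 0]])

```text
clock: 15.15
eef_pos: [521.8, 63.0, 62.2]
tool_rot: [-3.142, -0.0, -0.26]
force: [-0.5, -0.7, 1.5]
width: 0.1
```

Call:
move_arm(increments=[[0, 0, 0, 0, 0, 0], [0, 0, 0, 0, 0, 0]])

```text
clock: 15.35
eef_pos: [521.8, 63.0, 62.4]
tool_rot: [-3.142, -0.0, -0.26]
force: [-1.1, 0.2, 2.3]
width: 0.1
```

Call:
move_arm(increments=[[0, 0, 0.1, 0, 0, 0], [0, 0, 0.15, 0, 0, 0], [0, 0, 0.15, 0, 0, 0], [0, 0, 0.15, 0, 0, 0], [0, 0, 0.15, 0, 0, 0], [0, 0, 0.15, 0, 0, 0], [0, 0, 0.15, 0, 0, 0], [0, 0, 0.15, 0, 0, 0], [0, 0, 0.15, 0, 0, 0], [0, 0, 0.15, 0, 0, 0], [0, 0, 0.15, 0, 0, 0], [0, 0, 0.15, 0, 0, 0], [0, 0, 0.15, 0, 0, 0], [0, 0, 0.15, 0, 0, 0]])

```text
clock: 16.75
eef_pos: [521.8, 63.0, 60.9]
tool_rot: [-3.142, -0.0, -0.26]
force: [1.5, -0.2, 2.6]
width: -0.3
```

```bash
python3 - <<'E'
from h import *
s=ctrl.read_state();np.save("s5.npy",s,allow_pickle=True);print(s["clock"],s["eef_pos"],s["force"])
i=eyes.get_image("wrist");j=eyes.get_image("scene")
o=np.zeros((384,800,3),np.uint8);o[:,:512]=i;o[:230,512:800]=cv2.resize(j[210:290,115:215],(288,230),interpolation=2)
cv2.imwrite("pics/c5.png",o[:,:,::-1])
E
```

```text
16.75 [521.79181563  63.01508375  60.85116208] [ 1.47346538 -0.16182357  2.63784379]
```

View pics/c5.png

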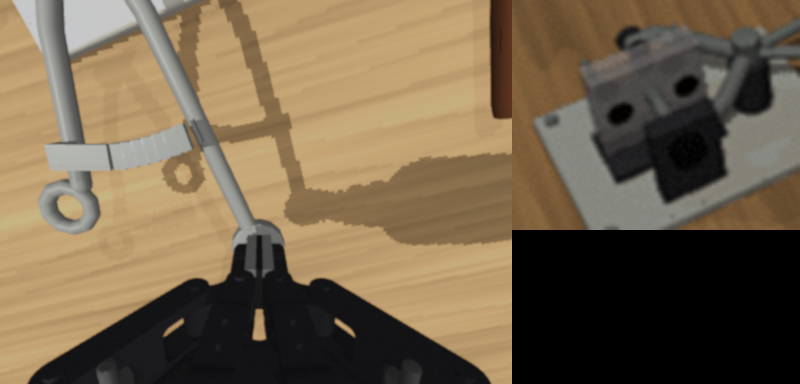

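The ring has swung out to (69,206), so the clamp is open; in the scene crop the mould plates still look together. Hold briefly, then lift off.

Call:
move_arm(increments=[[0, 0, 0, 0, 0, 0], [0, 0, 0, 0, 0, 0], [0, 0, 0, 0, 0, 0], [0, 0, 0, 0, 0, 0], [0, 0, 0, 0, 0, 0], [0, 0, -0.2, 0, 0, 0], [0, 0, -0.4, 0, 0, 0], [0, 0, -0.6, 0, 0, 0], [0, 0, -0.9, 0, 0, 0], [0, 0, -1.3, 0, 0, 0], [0, 0, -2, 0, 0, 0], [0, 0, -4, 0, 0, 0], [0, 0, -7, 0, 0, 0], [0, 0, -10, 0, 0, 0], [0, 0, -13, 0, 0, 0], [0, 0, -15, 0, 0, 0], [0, 0, -16, 0, 0, 0], [0, 0, -16, 0, 0, 0]])

```text
clock: 18.65
eef_pos: [522.2, 63.1, 222.0]
tool_rot: [-3.141, -0.002, -0.26]
force: [-0.6, -0.6, -0.0]
width: -0.3
```

```bash
python3 - <<'E'
from h import *
s=ctrl.read_state();print(s["clock"],s["eef_pos"],s["force"])
i=eyes.get_image("wrist");j=eyes.get_image("scene")
o=np.zeros((470,800,3),np.uint8);o[:384,:512]=i;o[:230,512:800]=cv2.resize(j[210:290,115:215],(288,230),interpolation=2)
k=cv2.imread("pics/scene0.png")[210:290,115:215,::-1];o[235:465,512:800]=cv2.resize(k,(288,230),interpolation=2)
cv2.imwrite("pics/c6.png",o[:,:,::-1])
c=cast("wrist",0,0,65,s)
E
```

```text
18.65 [522.18706742  63.11898    222.03377766] [-0.56556152 -0.63242493 -0.01035011]
```

View pics/c6.png

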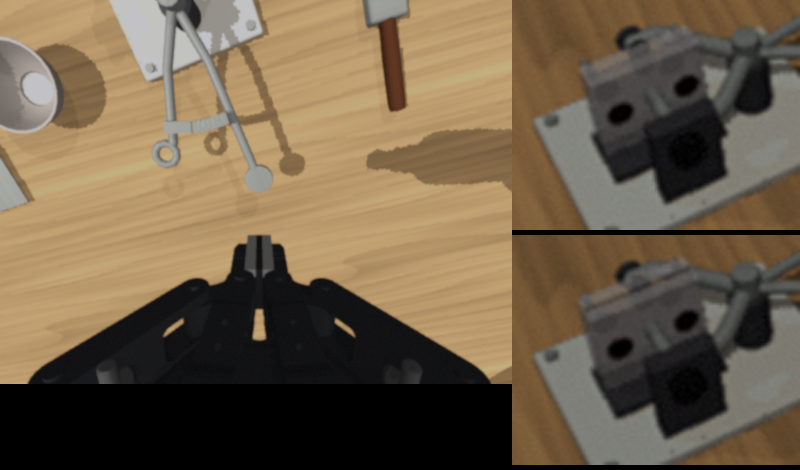

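Call:
move_arm(increments=[[2, -1, 0, 0, 0, 0], [5, -3, 0, 0, 0, 0], [9, -5, 0, 0, 0, 0], [12, -7, 0, 0, 0, 0], [14, -8, 0, 0, 0, 0], [14.5, -8, 0, 0, 0, 0], [14.5, -8, 0, 0, 0, 0], [14.5, -8, 0, 0, 0, 0]])

```text
clock: 19.55
eef_pos: [680.8, 102.2, 219.8]
tool_rot: [3.14, 0.003, -0.261]
force: [0.3, -0.3, -0.1]
width: -0.1
```

```bash
python3 - <<'E'
from h import *
s=ctrl.read_state();print(s["clock"],s["eef_pos"],s["force"])
i=eyes.get_image("wrist");p=proj("wrist",[782,110,75],s);print(p)
cv2.imwrite("pics/c7.png",cv2.resize(i[:280,100:480,::-1],None,fx=2,fy=2,interpolation=2))
E
```

```text
19.55 [680.8432707  102.24526332 219.81180649] [ 0.28304815 -0.26583527 -0.14458467]
[224.19735133  84.43077349]
```

View pics/c7.png

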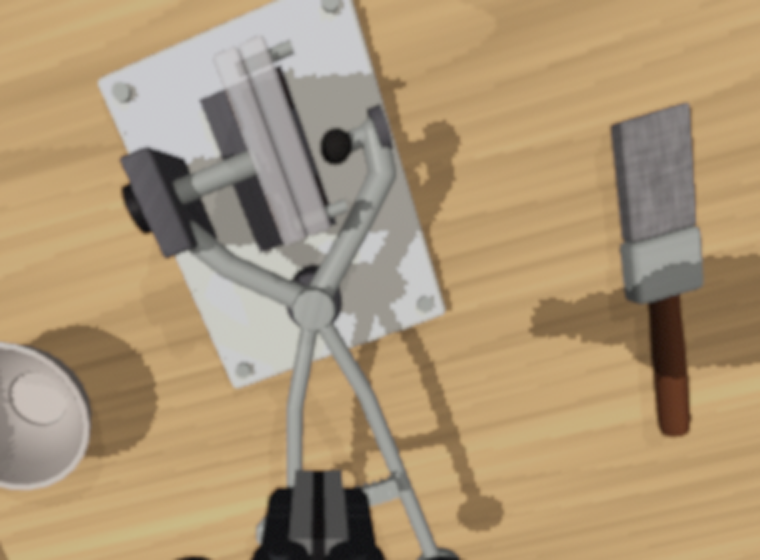

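From above, the two clear plates lie flush (seam at about (275,140)). The jaw's rubber nose, near (335,145), is well back from them, and the bystanders look undisturbed. The hand is clear.

```bash
python3 -c "
from cell import ctrl
print(ctrl.finish_job())"
```

```text
the job is handed in; nothing more can be done
None
```

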